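Swing the long bead case in behind the lamp post

TASK

Put the long bead case away in its bay: the stretch of counter along the back upstand, between the flat bead organisers and the supply bin, with the magnifier lamp's post standing in front of it. Using only pushes of the fingertips, slide the case's lamp-side end in behind the lamp post first and then swing the other end in, until the whole case lies back along the upstand behind the post. Push gently and keep the case flat on the counter: never take it between the fingers, lift it or tip it (its lids are not latched), and leave the other things on the counter where they are.

Things in the scene. Friction and masses are not known exactly. Their poses are not given: they have to be found in the camera images.
- case: The long bead case: a clear plastic strip box, 300 long x 45 wide x 28 high, upright corners rounded at 6 mm, eight lidded compartments in a row with beads inside; 0.2 to 0.45 kg, loose, flat on the counter in front of the bay. Origin at the centre of its underside; its own y runs along its length (to the robot's left at the start, within 0.26 rad), x across its width, z up.
- case_end_l (a point): The middle of the case's end face on its own +y side (the left end seen from the robot), 14 mm above the counter, 150 mm from the case's centre.
- case_end_r (a point): The middle of the case's other end face, on its own -y side (the right end), 14 mm above the counter, 150 mm from the case's centre.
- upstand: The fixed dark upstand along the back of the counter: a wall 60 high, 20 thick. Origin at the foot of its front face (towards the robot), level with the middle of the bay; x points square into the wall, away from the robot; y along the wall to the robot's left. The bay lies in front of this face, 360 wide (y -180 to +180), open above and to the front.
- lamp: Fixed magnifier lamp at the left or right of the bay's mouth, 100 to 110 mm from the bay's middle (y). Post: steel bush 32 in diameter, 52 high, with an elbow joint on top (to 77 high), whence two thin arms run straight back, rising, over the upstand to a round head. Origin on the post's axis at the counter. Clear gap behind the post to the upstand: 82 to 89 mm. Mouth from post to far side of the bay: about 270 mm.
- organiser: Two flat clear bead organisers stacked, fixed: 220 along the wall x 140 deep x 54 high, standing against the upstand; the left side of the bay. Origin at the centre of the underside; axes as the upstand's. Its inner side is 180 mm from the bay's middle.
- bin: Open grey supply bin with crayons and glue sticks, fixed: 220 along the wall x 140 deep x 56 high, standing against the upstand; the right side of the bay. Origin at the centre of the underside; axes as the upstand's. Its inner side is 180 mm from the bay's middle.
- tub_a: Loose bystander left of the work: small round bead tub, 51 in diameter, 40 high. Origin at the centre of its underside.
- tub_b: Loose bystander right of the work: another bead tub, 51 in diameter, 40 high. Origin at the centre of its underside.
- glue: Loose bystander far left: white glue bottle, 52 in diameter, 130 high. Origin at the centre of its underside.
- pot: Loose bystander far right: black pot of markers, 72 in diameter, 143 high with the markers. Origin at the centre of its underside.
- scissors: Loose bystander nearer the robot than the case, left: scissors lying flat, 172 long, 60 wide, 9 high. Origin at the pivot screw, x along the blades.
- stapler: Loose bystander nearer the robot than the case, right: stapler, 130 long, 34 wide, 43 high. Origin at the centre of its underside, x along it.
- glue_stick: Loose bystander on the left, nearer the robot: glue stick standing upright, 28 in diameter, 90 high. Origin at the centre of its underside.

How it is judged:
By the outcome, as a careful person would: the job done as asked, in the order asked, and still so for the second after the job is handed in, with the robot touching nothing.
It also fails if it takes over 72 s, if anything falls off the work surface, if the arm or the gripper's body presses on something with over 40 N, if the wrist force passes 120 N, or if a joint passes its speed limit or range.

ROBOT

A 7-joint arm with a two-finger parallel gripper is mounted at the origin on the work surface. World frame = base frame: x ahead of the robot, y to its left, z up, the work surface at z = 0. Lengths are in m, angles in rad, forces in N, time in s.
With the tool pointing down it reaches from about 0.4 to 0.875 m from the base axis. Payload 19.3 kg.
Tool frame: the origin (TCP) lies where the fingers leave the gripper's body, on its centre line; the fingertips stand bot.tip_reach ahead of it and the grasp point (between the pads) lies 54 mm ahead of it (bot.tip_reach is the distance from the TCP to the fingertips, in m); z points along the fingers, y is the line along which they close (so a half turn about z gives the same grasp; the last joint's range is limited). The gripper opens to 85 mm and grips with 20 to 120 N. Pads are 22 mm wide; open, the fingers measure 114 mm over their backs; the gripper's body (76 mm by 85 mm) begins 54 mm behind the grasp point. The pads swing forward as they close: fully open they stand 13 mm farther back than shut.
Start: joints at [-1.262, 0.521, -0.036, 1.599, 0.021, 1.021, -0.113], TCP at [0.231, 0.581, 0.304] pointing down, gripper open.
Joint ranges: [-2.91, 2.91], [-0.3, 2.13], [-1.5, 1.42], [0.17, 2.43], [-1.26, 4.41], [0.16, 1.93], [-2.52, 2.52]. Speed limits (rad/s): [1.89, 1.89, 2.39, 2.39, 3.01, 3.01, 3.01].

INTERFACE

Orientations are given as [roll, pitch, yaw] about the fixed x, y, z axes, in that order (R = Rz(yaw) Ry(pitch) Rx(roll)).
In Python, from workcell import bot gives the robot as it stands. The module is installed in compiled form; this text tells all that it offers.
- The arm moves only by the shell command python3 -m jog 'ROWS' [FORCE]. ROWS is JSON, a list that holds one entry, the list of rows, each a list of 7 numbers: the shift along the tool's x, y, z in mm, then the turn, a rotation vector about the tool's x, y, z in rad, then the opening, from 0 (shut) to 1 (fully open). In form: [[[tx, ty, tz, wx, wy, wz, fingers], ...]]. A call has 1 to 5 rows; each row shifts and turns the commanded pose from where the row before left it, along the tool's axes as they then stand; what a row does not reach is not made up. A row lasts 1/10 s, in which the tool goes at most 50 mm and 8.59 degrees, less where a joint would pass 70% of its speed; a pose out of reach is approached as far as the arm can. A call is refused whole if a number of a shift passes 50 or a number of a turn 0.15, either way. A call with a gripper value outside its range is refused whole. The fingers move at their own pace and stop on an object; FORCE is the grip in N (left out, the last holds). Time passes only in rows, so rows that do not move let the fingers close. It gives the time, the measured TCP pose, the force, the opening and the grip force at its end, in the units of the state.
- bot.observe(): the state, without advancing time (a new reading comes with each control period).
- bot.grab_frame(name): name is "side" or "top" or "wrist"; returns a dict with "img" (480x640x3 uint8, red, green, blue), "intrinsics" (3x3 intrinsics, pixels), "R" (3x3) and "t" (3): a world point X has camera coordinates R X + t; the wrist camera has in their place "tool_from_camera" (4x4, takes a point from camera to tool coordinates, whose origin is the TCP and whose axes are the flange's). Camera axes: x right, y down, z forward; pixel columns grow to the right and rows downward; lengths in m; the calibration is good to about 2 mm. A picture is of the moment at which its call begins: read the wrist's pose just before it. There is no depth.
- bot.job_done(): hands the job in; it is judged then, once.
Trained networks look in a picture, given as the dict that the camera call returned (one of the last four; its "shot" number tells which), for a name from the list of things; names that differ only in an ending like _2 or _b are one class to them, and where a whole thing is asked for, a point or a joint stands for the part that bears it (a point fixed in the world has none). Each returns a list of dicts, best first, with "conf" (0 to 1); they miss things now and then, are a little off and sometimes report something else, mostly with a low value. They report only what shows in the picture. A call takes as long as a camera call.
- bot.trace(query, picture): "region" (480x640 bool, what is visible of it).
- bot.spot_point(query, picture): "xyz" ([x, y, z] in m, in world coordinates, good to about 4 mm: a listed point, or the origin of a listed thing).
The state is a dict: "clock": time; "qpos": joint angles; "qd": joint speeds; "joint_efforts": joint torques, N m; "position": TCP position; "tool_rot": TCP orientation; "force": force on the tool from outside, world axes, zero at the start; "moment": the same for the moment, N m; "grip_width": finger opening in m; "finger_force": force on a finger pad.
Only numpy, scipy, OpenCV 4.12 (cv2) and the standard library are available. Lean on these libraries where they do the work, as an engineer would, in place of code of your own. Each camera call takes 0.05 s, during which the arm holds its last target. There are 200 camera calls.

## Working session

There is one attempt and no reset: what is moved stays moved. The work goes in short steps, Python scripts to look and compute and a shell command to move; the robot and the scene stay as the last step left them, time stands still between calls to the robot, and variables do not carry over. Pictures are saved under pics/ and viewed, at most 10 in all, crops included, and the job is handed in when it is done.

```bash
mkdir -p pics
python3 - <<'E'
from workcell import bot
import cv2,numpy as np
s=bot.observe();print({k:np.round(v,3).tolist() for k,v in s.items()},bot.tip_reach)
for n in ("top","side"):
    p=bot.grab_frame(n);cv2.imwrite(f"pics/{n}0.png",p["img"][:,:,::-1])
    print(n,np.round(p["intrinsics"],1).tolist(),np.round(p["R"],3).tolist(),np.round(p["t"],3).tolist())
    for q in "case case_end_l case_end_r upstand lamp organiser bin tub_a tub_b glue pot scissors stapler glue_stick".split():
        print(q,[(np.round(d["xyz"],3).tolist(),round(d["conf"],2)) for d in bot.spot_point(q,p)[:3]])
E
```

```text
{'clock': 0.0, 'qpos': [-1.262, 0.522, -0.036, 1.6, 0.021, 1.021, -0.113], 'qd': [0.001, -0.001, 0.001, -0.001, 0.001, 0.0, -0.0], 'joint_efforts': [-0.001, -92.712, 1.98, -36.99, 0.018, 0.008, 0.0], 'position': [0.231, 0.58, 0.303], 'tool_rot': [-3.14, 0.0, 2.763], 'force': [0.175, 1.067, -0.032], 'moment': [-0.031, -0.073, -0.02], 'finger_force': 0.0, 'grip_width': 0.085} 0.0726
top [[572.5, 0.0, 325.3], [0.0, 572.5, 238.8], [0.0, 0.0, 1.0]] [[0.008, -1.0, -0.008], [-0.994, -0.007, -0.113], [0.113, 0.009, -0.994]] [0.024, 0.476, 1.297]
case [([0.458, 0.019, -0.002], 0.8)]
case_end_l [([0.471, 0.165, 0.014], 0.92), ([0.453, -0.137, 0.011], 0.71)]
case_end_r [([0.471, 0.165, 0.014], 0.92), ([0.453, -0.137, 0.011], 0.71)]
upstand [([0.68, -0.002, -0.001], 0.83), ([0.458, 0.017, 0.0], 0.67), ([0.607, -0.288, -0.003], 0.53)]
lamp [([0.577, -0.095, -0.001], 0.85)]
organiser [([0.611, 0.291, -0.001], 0.59)]
bin [([0.61, -0.286, -0.003], 0.67)]
tub_a [([0.489, 0.348, 0.002], 0.74), ([0.477, -0.371, 0.002], 0.66), ([0.678, 0.001, 0.002], 0.41)]
tub_b [([0.489, 0.348, 0.002], 0.74), ([0.477,
[... 546 characters left out ...]
)]
case_end_r [([0.45, -0.138, 0.012], 0.8), ([0.47, 0.165, 0.012], 0.73), ([0.608, 0.291, 0.001], 0.23)]
upstand [([0.678, -0.002, -0.0], 0.71)]
lamp [([0.576, -0.097, -0.0], 0.97), ([0.475, -0.371, -0.001], 0.35)]
organiser [([0.608, 0.29, 0.001], 0.74)]
bin []
tub_a [([0.476, -0.371, 0.002], 0.71), ([0.489, 0.346, -0.003], 0.66), ([0.406, 0.399, 0.001], 0.37)]
tub_b [([0.476, -0.371, 0.002], 0.71), ([0.489, 0.346, -0.003], 0.66), ([0.406, 0.399, 0.001], 0.37)]
glue [([0.543, 0.481, 0.003], 0.73), ([0.529, -0.46, 0.001], 0.64)]
pot [([0.53, -0.462, -0.001], 0.65)]
scissors []
stapler [([0.281, -0.256, -0.002], 0.66)]
glue_stick [([0.409, 0.401, -0.002], 0.9), ([0.49, 0.346, -0.003], 0.69)]
```

View pics/top0.png

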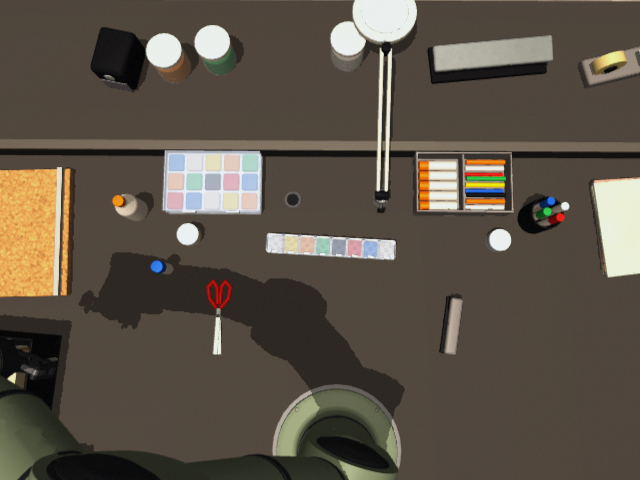

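View pics/side0.png

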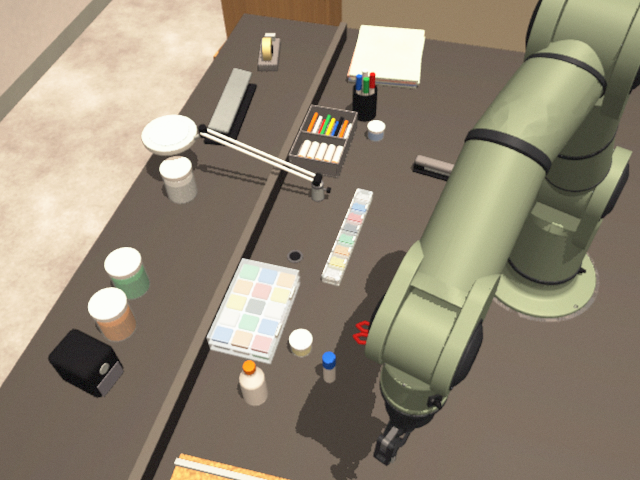

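```bash
cat > h.py <<'E'
from workcell import bot
import numpy as np
def st():
    s=bot.observe();print("t",round(s["clock"],2),"pos",np.round(s["position"],4),"rot",np.round(s["tool_rot"],3),"F",np.round(s["force"],1),"w",round(s["grip_width"],3),"q",np.round(s["qpos"],2),"tip",round(bot.tip_reach,4));return s
def look():
    P={}
    for n in ("top","side"):
        p=bot.grab_frame(n)
        for q in ("case","case_end_l"):
            for d in bot.spot_point(q,p)[:2 if q!="case" else 1]:
                print(n,q,np.round(d["xyz"],3),round(d["conf"],2))
    st()
E
python3 -m jog '[[[0,0,0,0,0,-0.126,0],[0,0,0,0,0,-0.126,0],[0,0,0,0,0,-0.126,0],[-40,0,0,0,0,0,0],[-40,0,0,0,0,0,0]]]'
python3 -m jog '[[[-40,0,0,0,0,0,0],[-40,-20,0,0,0,0,0],[-40,-30,0,0,0,0,0],[-20,-40,0,0,0,0,0],[0,-40,0,0,0,0,0]]]'
python3 -c "from h import *;st()"
```

```text
clock: 2.0
position: [0.3114, 0.5809, 0.3042]
tool_rot: [3.141, -0.0, -3.14]
force: [0.6, 1.0, 0.4]
grip_width: 0.012
finger_force: 0.0
clock: 2.5
position: [0.4538, 0.4479, 0.3031]
tool_rot: [-3.141, 0.001, 3.137]
force: [0.7, 0.3, 0.0]
grip_width: 0.0003
finger_force: 0.0
t 2.5 pos [0.4538 0.4479 0.3031] rot [-3.141e+00  1.000e-03  3.137e+00] F [0.7 0.3 0. ] w 0.0 q [-0.81  0.54 -0.1   1.56  0.06  1.04  0.65] tip 0.0726
```

```bash
python3 -m jog '[[[0,-40,0,0,0,0,0],[0,-40,0,0,0,0,0],[0,-40,0,0,0,0,0],[0,-40,0,0,0,0,0],[0,-40,0,0,0,0,0]]]' >/dev/null
python3 -m jog '[[[0,-40,0,0,0,0,0],[0,-40,0,0,0,0,0],[0,-40,0,0,0,0,0],[0,-40,0,0,0,0,0],[0,-40,0,0,0,0,0]]]' >/dev/null
python3 -m jog '[[[0,-40,20,0,0,0,0],[0,-40,20,0,0,0,0],[0,-40,20,0,0,0,0],[0,-40,20,0,0,0,0],[0,-40,0,0,0,0,0]]]' 
python3 -c "from h import *;st()"
```

```text
clock: 4.0
position: [0.4495, -0.1508, 0.222]
tool_rot: [3.141, -0.003, 3.141]
force: [1.7, 0.1, 1.6]
grip_width: -0.0001
finger_force: 0.0
t 4.0 pos [ 0.4495 -0.1508  0.222 ] rot [ 3.141e+00 -3.000e-03  3.141e+00] F [1.7 0.1 1.6] w -0.0 q [ 0.15  0.41  0.06  2.07 -0.04  0.67  1.81] tip 0.0726
```

```bash
python3 -m jog '[[[0,-20,20,0,0,0,0],[0,-14,30,0,0,0,0],[0,0,30,0,0,0,0],[0,0,30,0,0,0,0],[0,0,20,0,0,0,0]]]' 
python3 -m jog '[[[0,0,7,0,0,0,0],[0,0,0,0,0,0,0]]]'
python3 -c "
from h import *;import cv2
look()
p=bot.grab_frame('top');cv2.imwrite('pics/c1.png',cv2.resize(p['img'][130:330,200:460,::-1],None,fx=3,fy=3))"
```

```text
clock: 4.5
position: [0.4501, -0.1835, 0.0922]
tool_rot: [3.141, -0.001, 3.141]
force: [0.5, -0.1, 0.8]
grip_width: 0.0003
finger_force: 0.0
clock: 4.7
position: [0.4503, -0.1835, 0.0865]
tool_rot: [3.141, -0.001, 3.141]
force: [-0.2, 0.5, -0.0]
grip_width: 0.0004
finger_force: 0.0
top case [0.459 0.018 0.002] 0.81
top case_end_l [0.468 0.161 0.016] 0.94
top case_end_l [ 0.458 -0.134  0.014] 0.59
side case [0.461 0.019 0.004] 0.56
side case_end_l [0.468 0.165 0.008] 0.93
side case_end_l [ 0.454 -0.137  0.013] 0.7
t 5.0 pos [ 0.4509 -0.1836  0.0878] rot [-3.141e+00  1.000e-03  3.141e+00] F [-0.2 -0.4  0.2] w -0.0 q [ 0.24  0.67  0.03  2.1  -0.06  0.37  1.89] tip 0.0726
```

View pics/c1.png

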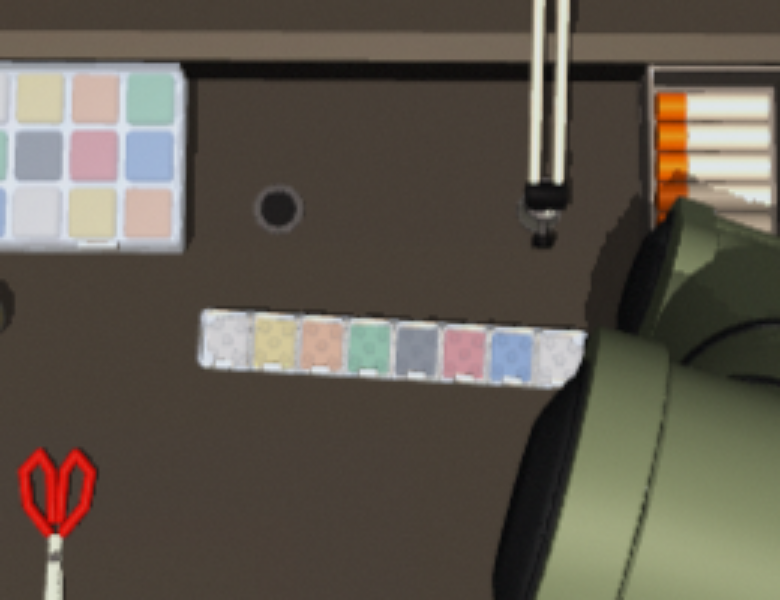

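```bash
python3 -m jog '[[[-4,10,0,0,0,0,0],[0,10,2,0,0,0,0],[0,5,0,0,0,0,0],[0,5,0,0,0,0,0],[0,5,0,0,0,0,0]]]' 
python3 -m jog '[[[0,5,0,0,0,0,0],[0,5,0,0,0,0,0],[0,5,0,0,0,0,0],[0,5,0,0,0,0,0],[0,5,0,0,0,0,0]]]' 
python3 -m jog '[[[0,5,0,0,0,0,0],[0,5,0,0,0,0,0],[0,5,0,0,0,0,0],[0,5,0,0,0,0,0],[0,0,0,0,0,0,0]]]' 
python3 -c "from h import *;look()"
```

```text
clock: 5.55
position: [0.4545, -0.148, 0.0849]
tool_rot: [-3.142, -0.0, 3.141]
force: [0.2, -0.3, 0.8]
grip_width: 0.0002
finger_force: 0.0
clock: 6.05
position: [0.4546, -0.1232, 0.0849]
tool_rot: [-3.142, 0.0, 3.141]
force: [-0.7, -2.6, -0.4]
grip_width: 0.0002
finger_force: 0.9
clock: 6.55
position: [0.4546, -0.1027, 0.0849]
tool_rot: [3.141, -0.0, -3.141]
force: [0.5, 0.7, 0.2]
grip_width: 0.0003
finger_force: 0.0
top case [ 0.458  0.061 -0.002] 0.98
top case_end_l [0.468 0.21  0.014] 0.95
side case [0.46  0.062 0.004] 0.93
side case_end_l [ 0.453 -0.092  0.012] 0.74
side case_end_l [0.466 0.212 0.008] 0.72
t 6.85 pos [ 0.4546 -0.1037  0.0849] rot [-3.142  0.     3.14 ] F [-0.3  0.1  0.7] w -0.0 q [ 0.06  0.66  0.05  2.15 -0.1   0.33  1.76] tip 0.0726
```

```bash
python3 -m jog '[[[0,5,0,0,0,0,0],[0,5,0,0,0,0,0],[0,5,0,0,0,0,0],[0,0,0,0,0,0,0],[0,-20,0,0,0,0,0]]]' 
python3 -m jog '[[[25,-5,0,0,0,0,0],[30,0,0,0,0,0,0],[0,25,0,0,0,0,0],[0,25,0,0,0,0,0],[0,18,0,0,0,0,0]]]' 
python3 -c "from h import *;look()"
```

```text
clock: 7.35
position: [0.4549, -0.1063, 0.0848]
tool_rot: [3.14, -0.0, -3.138]
force: [0.2, -0.6, -0.4]
grip_width: 0.0002
finger_force: 0.0
clock: 7.85
position: [0.3995, -0.0441, 0.0849]
tool_rot: [3.141, 0.0, 3.141]
force: [0.1, -0.6, 0.5]
grip_width: -0.0
finger_force: 0.0
top case [ 0.459  0.079 -0.002] 0.59
top case_end_l [0.468 0.227 0.015] 0.98
side case [0.46  0.078 0.004] 0.97
side case_end_l [ 0.455 -0.076  0.011] 0.88
side case_end_l [0.468 0.224 0.009] 0.68
t 8.15 pos [ 0.3996 -0.046   0.0849] rot [-3.141  0.     3.14 ] F [0.7 0.7 0.1] w 0.0 q [-0.07  0.62  0.05  2.31 -0.14  0.21  1.68] tip 0.0726
```

```bash
python3 -m jog '[[[-8,0,0,0,0,0,0],[-8,0,0,0,0,0,0],[-5,0,0,0,0,0,0],[-5,0,0,0,0,0,0],[-6,0,0,0,0,0,0]]]' 
python3 -m jog '[[[-6,0,0,0,0,0,0],[-6,0,0,0,0,0,0],[-6,1,0,0,0,0,0],[-6,1,0,0,0,0,0],[-6,1,0,0,0,0,0]]]' 
python3 -m jog '[[[-6,1,0,0,0,0,0],[-6,2,0,0,0,0,0],[-6,2,0,0,0,0,0],[0,0,0,0,0,0,0]]]' 
python3 -c "from h import *;look()"
```

```text
clock: 8.65
position: [0.4318, -0.0456, 0.0848]
tool_rot: [-3.142, -0.001, 3.14]
force: [-1.2, -0.0, 1.5]
grip_width: -0.0002
finger_force: 0.8
clock: 9.15
position: [0.4622, -0.0424, 0.0849]
tool_rot: [-3.142, 0.0, 3.141]
force: [-0.6, -0.4, -1.0]
grip_width: 0.0003
finger_force: 0.5
clock: 9.55
position: [0.4805, -0.0371, 0.0849]
tool_rot: [3.141, 0.001, 3.141]
force: [-0.5, -1.0, -0.2]
grip_width: 0.0001
finger_force: 0.0
top case [ 0.483  0.092 -0.002] 0.65
top case_end_l [0.449 0.232 0.014] 0.84
side case [0.485 0.089 0.004] 0.89
side case_end_l [0.454 0.231 0.012] 0.78
side case_end_l [ 0.518 -0.059  0.011] 0.63
t 9.85 pos [ 0.4795 -0.0376  0.0849] rot [-3.142 -0.     3.141] F [ 0.9 -1.   0. ] w -0.0 q [-0.1   0.68  0.08  2.11 -0.14  0.35  1.66] tip 0.0726
```

```bash
python3 -m jog '[[[-6,2,0,0,0,0,0],[-6,2,0,0,0,0,0],[-6,2,0,0,0,0,0],[-6,2,0,0,0,0,0],[-6,2,0,0,0,0,0]]]' 
python3 -m jog '[[[-6,2,0,0,0,0,0],[-6,2,0,0,0,0,0],[-6,2,0,0,0,0,0],[0,0,0,0,0,0,0]]]' 
python3 -c "from h import *;look()"
```

```text
clock: 10.35
position: [0.5102, -0.0273, 0.0849]
tool_rot: [-3.142, -0.0, 3.141]
force: [-1.5, -1.0, -0.7]
grip_width: 0.0
finger_force: 0.6
clock: 10.75
position: [0.5285, -0.0211, 0.0849]
tool_rot: [3.141, 0.001, 3.141]
force: [-1.1, -0.5, -0.3]
grip_width: -0.0
finger_force: 0.0
top case [ 0.502  0.1   -0.004] 0.93
top case_end_l [0.434 0.23  0.012] 0.8
top case_end_l [0.502 0.099 0.001] 0.54
side case [0.609 0.29  0.   ] 0.7
side case_end_l [0.435 0.233 0.007] 0.96
side case_end_l [ 0.573 -0.037  0.015] 0.75
t 11.05 pos [ 0.5275 -0.0217  0.0849] rot [-3.142 -0.     3.141] F [-0.1  0.  -0.5] w -0.0 q [-0.14  0.72  0.09  1.99 -0.14  0.44  1.63] tip 0.0726
```

```bash
python3 -m jog '[[[27,-13,0,0,0,0,0],[10,28,0,0,0,0,0],[10,28,0,0,0,0,0],[10,28,0,0,0,0,0],[10,27,0,0,0,0,0]]]' 
python3 -m jog '[[[0,0,0,0,0,-0.12,0],[0,0,0,0,0,-0.12,0],[0,0,0,0,0,-0.12,0],[0,0,0,0,0,-0.12,0],[0,0,0,0,0,0,0]]]' 
python3 -m jog '[[[-5,0,0,0,0,0,0],[-5,0,0,0,0,0,0],[-5,0,0,0,0,0,0],[-5,0,0,0,0,0,0],[-5,0,0,0,0,0,0]]]' 
python3 -m jog '[[[-5,0,0,0,0,0,0],[-5,0,0,0,0,0,0],[-5,0,0,0,0,0,0],[-4,0,0,0,0,0,0],[0,0,0,0,0,0,0]]]' 
python3 -c "from h import *;look()"
```

```text
clock: 11.55
position: [0.4603, 0.0774, 0.085]
tool_rot: [3.141, 0.0, 3.14]
force: [-0.4, 0.8, 1.1]
grip_width: -0.0
finger_force: 0.0
clock: 12.05
position: [0.4608, 0.0763, 0.085]
tool_rot: [3.141, 0.0, -2.661]
force: [0.3, 0.5, -0.4]
grip_width: -0.0003
finger_force: 0.0
clock: 12.55
position: [0.4828, 0.088, 0.0848]
tool_rot: [3.142, -0.001, -2.663]
force: [-3.4, -1.5, 2.5]
grip_width: -0.0002
finger_force: 1.9
clock: 13.05
position: [0.5004, 0.0972, 0.0849]
tool_rot: [-3.142, 0.001, -2.662]
force: [-0.4, -0.7, -0.1]
grip_width: 0.0003
finger_force: 0.0
top case [ 0.677 -0.001  0.001] 0.19
top case_end_l [0.46  0.245 0.016] 0.8
top case_end_l [ 0.603 -0.024  0.014] 0.77
side case [0.527 0.113 0.003] 0.92
side case_end_l [0.462 0.242 0.012] 0.95
side case_end_l [ 0.595 -0.024  0.01 ] 0.67
t 13.35 pos [0.4997 0.0967 0.085 ] rot [-3.142  0.    -2.662] F [0.3 0.3 0.1] w -0.0 q [-0.31  0.7   0.    2.04 -0.01  0.4   1.75] tip 0.0726
```

```bash
python3 -m jog '[[[15,0,0,0,0,0,0],[0,45,0,0,0,0,0],[0,45,0,0,0,0,0],[0,45,0,0,0,0,0],[0,46,0,0,0,0,0]]]' 
python3 -m jog '[[[-24,0,0,0,0,0,0],[-24,0,0,0,0,0,0],[0,-5,0,0,0,0,0],[0,-5,0,0,0,0,0],[0,-5,0,0,0,0,0]]]' 
python3 -m jog '[[[0,-5,0,0,0,0,0],[0,-5,0,0,0,0,0],[0,-5,0,0,0,0,0],[0,-5,0,0,0,0,0],[0,-5,0,0,0,0,0]]]' 
python3 -m jog '[[[0,-5,0,0,0,0,0],[0,-5,0,0,0,0,0],[0,-5,0,0,0,0,0],[0,0,0,0,0,0,0]]]' 
python3 -c "from h import *;look()"
```

```text
clock: 13.85
position: [0.4021, 0.2517, 0.085]
tool_rot: [3.142, 0.0, -2.663]
force: [0.7, 1.1, 0.1]
grip_width: 0.0
finger_force: 0.0
clock: 14.35
position: [0.4522, 0.2583, 0.0848]
tool_rot: [-3.141, -0.001, -2.663]
force: [-0.4, 0.5, -0.3]
grip_width: -0.0003
finger_force: 0.0
clock: 14.85
position: [0.4642, 0.2368, 0.0849]
tool_rot: [3.142, 0.0, -2.662]
force: [-0.8, 0.9, -1.1]
grip_width: -0.0002
finger_force: 0.8
clock: 15.25
position: [0.4714, 0.223, 0.0849]
tool_rot: [-3.141, -0.0, -2.663]
force: [0.0, -0.2, -1.3]
grip_width: 0.0
finger_force: 0.0
top case [0.545 0.081 0.   ] 0.63
top case_end_l [0.477 0.21  0.014] 0.62
top case_end_l [ 0.62  -0.058  0.014] 0.57
side case_end_l [ 0.616 -0.056  0.016] 0.67
side case_end_l [0.478 0.21  0.009] 0.49
t 15.55 pos [0.4709 0.224  0.0849] rot [-3.142  0.    -2.662] F [-0.8 -0.1 -0.5] w 0.0 q [-0.59  0.71  0.04  2.01 -0.06  0.42  1.55] tip 0.0726
```

```bash
python3 -m jog '[[[0,-5,0,0,0,0,0],[0,-5,0,0,0,0,0],[0,-5,0,0,0,0,0],[0,-5,0,0,0,0,0],[0,-5,0,0,0,0,0]]]' 
python3 -m jog '[[[0,-5,0,0,0,0,0],[0,-5,0,0,0,0,0],[0,-5,0,0,0,0,0],[0,-5,0,0,0,0,0],[0,-5,0,0,0,0,0]]]' 
python3 -m jog '[[[0,-5,0,0,0,0,0],[0,0,0,0,0,0,0]]]' 
python3 -c "
from h import *;import cv2
look()
p=bot.grab_frame('side');cv2.imwrite('pics/s2.png',cv2.resize(p['img'][80:320,180:460,::-1],None,fx=2.5,fy=2.5))"
```

```text
clock: 16.05
position: [0.4827, 0.2011, 0.0849]
tool_rot: [-3.142, -0.0, -2.663]
force: [-0.6, 1.4, -0.5]
grip_width: -0.0001
finger_force: 0.8
clock: 16.55
position: [0.4942, 0.179, 0.0849]
tool_rot: [-3.142, -0.0, -2.662]
force: [-0.9, 0.5, -0.0]
grip_width: 0.0002
finger_force: 0.8
clock: 16.75
position: [0.4967, 0.1741, 0.0849]
tool_rot: [-3.141, 0.0, -2.664]
force: [-0.2, 0.8, 0.4]
grip_width: -0.0
finger_force: 0.0
top case [ 0.574  0.031 -0.002] 0.57
top case_end_l [ 0.644 -0.102  0.016] 0.68
top case_end_l [ 0.61   0.293 -0.002] 0.25
side case [0.545 0.476 0.001] 0.5
side case_end_l [ 0.643 -0.107  0.013] 0.59
side case_end_l [0.505 0.164 0.012] 0.53
t 17.05 pos [0.4963 0.1752 0.0849] rot [-3.142  0.    -2.662] F [ 0.5 -0.7  0. ] w 0.0 q [-0.47  0.71  0.03  2.   -0.04  0.43  1.64] tip 0.0726
```

View pics/s2.png

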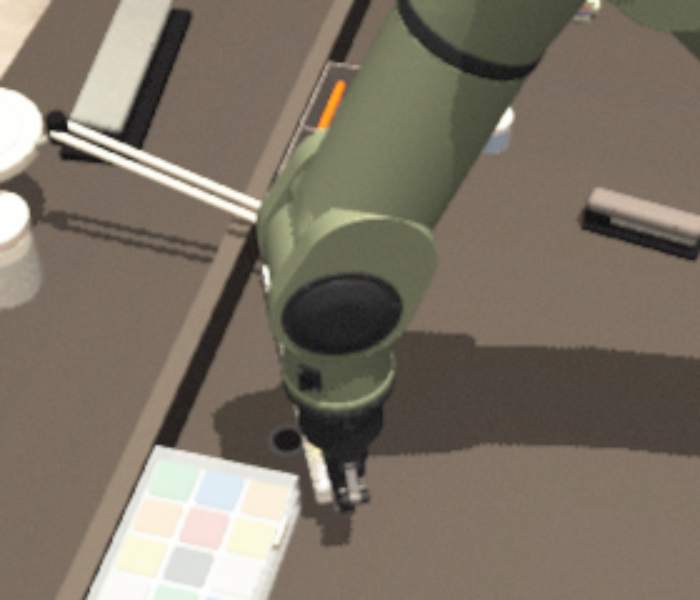

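```bash
python3 -m jog '[[[0,-5,0,0,0,0,0],[0,-5,0,0,0,0,0],[0,-5,0,0,0,0,0],[0,-5,0,0,0,0,0],[0,-4,0,0,0,0,0]]]' 
python3 -m jog '[[[2,-4,0,0,0,0,0],[2,-4,0,0,0,0,0],[0,0,0,0,0,0,0]]]' 
python3 -c "from h import *;look()"
```

```text
clock: 17.6
position: [0.5076, 0.1531, 0.0849]
tool_rot: [-3.142, -0.0, -2.663]
force: [-0.4, 0.7, -0.7]
grip_width: -0.0001
finger_force: 0.9
clock: 17.9
position: [0.5075, 0.1439, 0.0849]
tool_rot: [-3.141, -0.0, -2.663]
force: [-0.7, -0.2, -0.1]
grip_width: 0.0002
finger_force: 0.0
top case [ 0.587  0.002 -0.003] 0.69
top case_end_l [ 0.584  0.002 -0.001] 0.71
top case_end_l [ 0.663 -0.134  0.016] 0.59
side case [0.587 0.002 0.005] 0.63
side case_end_l [0.518 0.131 0.008] 0.52
side case_end_l [ 0.657 -0.133  0.014] 0.49
t 18.2 pos [0.5075 0.1449 0.0849] rot [-3.142  0.    -2.662] F [-0.6 -1.5  0.7] w -0.0 q [-0.41  0.71  0.02  1.99 -0.03  0.44  1.69] tip 0.0726
```

```bash
python3 -m jog '[[[0,15,0,0,0,0,0],[25,0,0,0,0,0,0],[25,0,0,0,0,0,0],[0,-30,0,0,0,0,0],[0,-30,0,0,0,0,0]]]' 
python3 -m jog '[[[-5,0,0,0,0,0,0],[-5,0,0,0,0,0,0],[-5,0,0,0,0,0,0],[-5,0,0,0,0,0,0],[-5,0,0,0,0,0,0]]]' 
python3 -m jog '[[[-5,0,0,0,0,0.02,0],[-5,0,0,0,0,0.02,0],[-5,0,0,0,0,0.02,0],[-5,0,0,0,0,0.02,0],[-5,0,0,0,0,0.02,0]]]' 
python3 -m jog '[[[-5,0,0,0,0,0.02,0],[-5,0,0,0,0,0.02,0],[0,0,0,0,0,0,0]]]' 
python3 -c "from h import *;look()"
```

```text
clock: 18.7
position: [0.4837, 0.0817, 0.0851]
tool_rot: [3.141, -0.0, -2.66]
force: [0.8, 0.0, -0.3]
grip_width: -0.0
finger_force: 0.0
clock: 19.2
position: [0.506, 0.0942, 0.0848]
tool_rot: [3.141, -0.001, -2.661]
force: [-0.7, 0.8, 0.8]
grip_width: 0.0001
finger_force: 0.7
clock: 19.7
position: [0.5291, 0.1041, 0.0849]
tool_rot: [-3.142, -0.0, -2.764]
force: [-1.3, -0.6, -0.1]
grip_width: 0.0001
finger_force: 0.4
clock: 20.0
position: [0.5387, 0.1078, 0.0849]
tool_rot: [-3.142, 0.001, -2.803]
force: [-0.1, 0.8, 0.3]
grip_width: -0.0001
finger_force: 0.0
top case [0.604 0.006 0.   ] 0.71
top case_end_l [ 0.654 -0.146  0.014] 0.74
side case [0.607 0.005 0.004] 0.69
side case_end_l [0.562 0.145 0.01 ] 0.62
side case_end_l [ 0.302  0.274 -0.002] 0.15
t 20.3 pos [0.5379 0.1074 0.0849] rot [-3.142 -0.    -2.802] F [ 0.5 -0.1  0.1] w -0.0 q [-0.34  0.73  0.04  1.94 -0.07  0.47  1.66] tip 0.0726
```

```bash
python3 -m jog '[[[-5,0,0,0,0,0.03,0],[-5,0,0,0,0,0.03,0],[-5,0,0,0,0,0.03,0],[-5,0,0,0,0,0.03,0],[-5,0,0,0,0,0.03,0]]]' 
python3 -m jog '[[[-5,0,0,0,0,0.03,0],[-5,0,0,0,0,0.03,0],[-5,0,0,0,0,0.03,0],[-5,0,0,0,0,0.03,0],[0,0,0,0,0,0.03,0]]]' 
python3 -c "from h import *;look()"
```

```text
clock: 20.8
position: [0.5624, 0.1146, 0.0849]
tool_rot: [3.142, -0.0, -2.955]
force: [-2.1, -0.4, 1.6]
grip_width: 0.0
finger_force: 0.7
clock: 21.3
position: [0.5825, 0.1173, 0.0849]
tool_rot: [-3.142, 0.001, -3.105]
force: [-0.3, -0.6, -0.3]
grip_width: -0.0003
finger_force: 0.0
top case [0.624 0.002 0.001] 0.87
top case_end_l [ 0.639 -0.153  0.015] 0.69
side case [0.628 0.001 0.001] 0.75
side case_end_l [0.614 0.149 0.007] 0.67
t 21.6 pos [0.5817 0.1172 0.0849] rot [-3.142 -0.    -3.102] F [-0.9 -1.   0.4] w -0.001 q [-0.38  0.78  0.12  1.82 -0.17  0.55  1.46] tip 0.0726
```

```bash
python3 -m jog '[[[-5,0,0,0,0,0.02,0],[-5,0,0,0,0,0.02,0],[0,0,0,0,0,0,0],[20,0,0,0,0,0,0],[0,-40,0,0,0,0,0]]]' 
python3 -m jog '[[[0,-40,0,0,0,0,0],[0,-40,0,0,0,0,0],[-5,0,0,0,0,0,0],[-5,0,0,0,0,0,0],[-5,0,0,0,0,0,0]]]' 
python3 -m jog '[[[-5,0,0,0,0,0,0],[-5,0,0,0,0,0,0],[-5,0,0,0,0,0,0],[0,0,0,0,0,0,0]]]' 
python3 -c "from h import *;look()"
```

```text
clock: 22.1
position: [0.5701, 0.0827, 0.0845]
tool_rot: [3.139, -0.001, -3.135]
force: [0.7, -0.4, -0.0]
grip_width: -0.0002
finger_force: 0.0
clock: 22.6
position: [0.5872, -0.0015, 0.0849]
tool_rot: [3.141, 0.0, -3.142]
force: [-0.1, -0.2, -0.1]
grip_width: -0.0
finger_force: 0.0
clock: 23.0
position: [0.6022, -0.0021, 0.0848]
tool_rot: [3.142, 0.0, 3.141]
force: [0.5, 0.1, 0.1]
grip_width: -0.0003
finger_force: 0.0
top case_end_l [0.63  0.148 0.015] 0.78
top case_end_l [ 0.644 -0.154  0.016] 0.69
side case [ 0.633 -0.003  0.004] 0.82
side case_end_l [0.632 0.144 0.01 ] 0.93
t 23.3 pos [ 0.6016 -0.0024  0.0849] rot [-3.142  0.     3.141] F [ 0.1  0.1 -0. ] w -0.0 q [-0.17  0.79  0.11  1.8  -0.15  0.56  1.61] tip 0.0726
```

```bash
python3 -m jog '[[[-4,0,0,0,0,0,0],[-4,0,0,0,0,0,0],[-4,0,0,0,0,0,0],[-4,0,0,0,0,0,0]]]' 
python3 -m jog '[[[-2,0,0,0,0,0,0],[-2,0,0,0,0,0,0],[0,0,0,0,0,0,0]]]' 
python3 -c "from h import *;look()"
```

```text
clock: 23.7
position: [0.618, -0.0025, 0.0849]
tool_rot: [-3.142, -0.0, 3.141]
force: [-3.2, -0.8, 0.9]
grip_width: -0.0
finger_force: 1.5
clock: 24.0
position: [0.6219, -0.0023, 0.0849]
tool_rot: [3.141, 0.0, 3.141]
force: [-2.2, 0.4, 0.8]
grip_width: 0.0001
finger_force: 0.5
top case_end_l [ 0.657 -0.156  0.013] 0.68
side case [ 0.655 -0.003  0.003] 0.76
side case_end_l [0.656 0.145 0.007] 0.61
t 24.3 pos [ 0.6219 -0.0026  0.085 ] rot [-3.141e+00  1.000e-03  3.141e+00] F [ 1.   0.8 -0.3] w 0.0 q [-0.17  0.81  0.12  1.74 -0.15  0.6   1.61] tip 0.0726
```

```bash
python3 -m jog '[[[-1,0,0,0,0,0,0],[-1,0,0,0,0,0,0],[0,0,0,0,0,0,0]]]' 
python3 -m jog '[[[-1,0,0,0,0,0,0],[0,0,0,0,0,0,0]]]'
```

```text
clock: 24.6
position: [0.6232, -0.0024, 0.0848]
tool_rot: [3.141, -0.002, 3.141]
force: [-6.3, 0.7, 4.3]
grip_width: -0.0
finger_force: 2.8
clock: 24.8
position: [0.6233, -0.0024, 0.0847]
tool_rot: [3.142, -0.003, 3.141]
force: [-11.3, 1.1, 8.7]
grip_width: -0.0002
finger_force: 5.9
```

```bash
python3 -m jog '[[[5,0,0,0,0,0,0],[20,0,0,0,0,0,0],[40,0,0,0,0,0,0],[40,0,-20,0,0,0,0],[40,20,-40,0,0,0,0]]]' 
python3 -m jog '[[[0,40,-40,0,0,0,0],[0,40,-40,0,0,0,0],[0,40,-40,0,0,0,0],[0,40,-20,0,0,0,0],[0,40,0,0,0,0,0]]]' 
python3 -m jog '[[[0,40,0,0,0,0,0],[0,40,0,0,0,0,0],[0,40,0,0,0,0,0],[0,40,0,0,0,0,0],[0,0,0,0,0,0,0]]]' 
python3 -c "
from h import *;import cv2
look()
p=bot.grab_frame('top');cv2.imwrite('pics/t3.png',cv2.resize(p['img'][110:300,140:540,::-1],None,fx=2,fy=2))
p=bot.grab_frame('side');cv2.imwrite('pics/s3.png',p['img'][:,:,::-1])"
```

```text
clock: 25.3
position: [0.4836, 0.0126, 0.1375]
tool_rot: [-3.14, -0.003, 3.138]
force: [1.3, 1.8, 1.5]
grip_width: 0.0002
finger_force: 0.0
clock: 25.8
position: [0.4874, 0.2023, 0.2675]
tool_rot: [3.139, 0.005, 3.14]
force: [0.4, -0.0, -0.9]
grip_width: 0.0001
finger_force: 0.0
clock: 26.3
position: [0.4852, 0.366, 0.2638]
tool_rot: [3.139, -0.0, -3.137]
force: [0.1, -0.5, -0.4]
grip_width: 0.0001
finger_force: 0.0
top case [ 0.653  0.001 -0.002] 0.9
top case_end_l [ 0.657 -0.154  0.015] 0.89
top case_end_l [0.654 0.147 0.014] 0.76
side case [ 0.299  0.273 -0.001] 0.47
side case_end_l [0.654 0.146 0.01 ] 0.82
side case_end_l [ 0.487  0.345 -0.004] 0.72
t 26.6 pos [0.4871 0.3593 0.2645] rot [-3.142  0.     3.139] F [ 0.5  0.2 -0.4] w 0.0 q [-0.85  0.54  0.17  1.7  -0.11  0.91  0.93] tip 0.0726
```

View pics/t3.png

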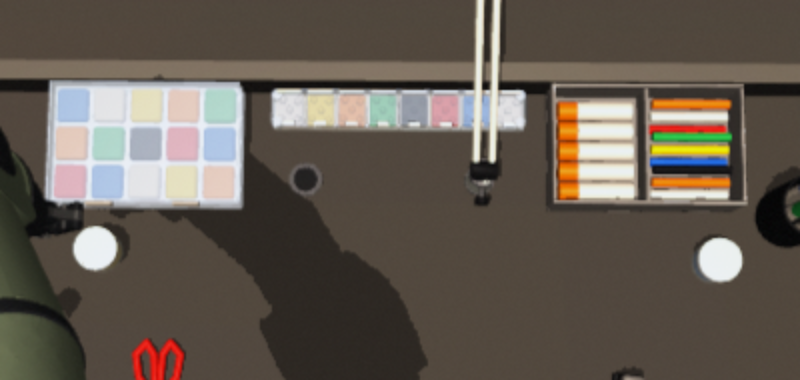

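View pics/s3.png

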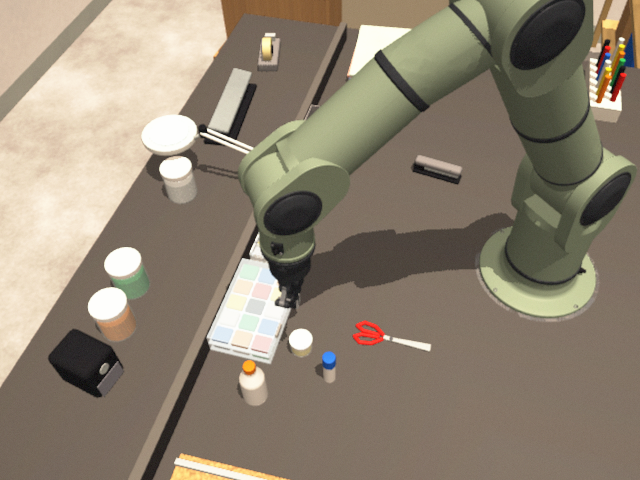

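The top view shows the case lying flat along the upstand (crop columns 272–525, rows 90–130), wholly behind the lamp post at (482,175). The bystanders are where they were.

```bash
python3 -c "from workcell import bot;print(bot.job_done())"
```

```text
the job is handed in; nothing more can be done
None
```

The bead case lies flat along the upstand behind the lamp post, put in lamp-side end first by fingertip pushes only; I handed the job in at about 27 s, with the arm clear and the other things where they were.

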